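Sort full sample tins from empty ones on a tip balance

TASK

Two look-alike closed sample tins stand on the balance's loading deck; a full one tips the pan down, an empty one leaves it up. Without lifting the tins, push one at a time onto the middle of the pan, let go and read the beam, then push it off sideways: a full tin into the red tray, an empty tin into the green tray, standing upright and wholly inside. Weigh both this way, the first in its tray before the second goes on, and leave the things around the balance alone.

Things in the scene. Friction and masses are not known exactly. Their poses are not given: they have to be found in the camera images.
- balance: fixed tip balance; origin on the bench (z = 0) under the centre of the level pan; its x points along the beam away from the robot, y to the left, z up. In order along x: loading deck, pan, pivot at x = 90 mm between two posts 48 mm high, brass counterweight, black pointer, 96 mm high scale post at 214 mm: pointer at the green band = pan up, 14 mm higher at the red band = pan down
- deck (a point): centre of the loading deck's top: flat blue painted plate 112 mm (balance x) by 230 mm (y), top 30 mm above the bench, no rims; 5 mm gap to the pan
- beam (a joint): tilt of the beam in rad: 0 = pan up and level (nothing or an empty tin on it), 0.13 = pan down on its stop (full tin). It does not rest in between. Moves freely, swings over in under half a second; about 90 g at the pan's centre tips it
- pan (a point): centre of the pan's upper face (grey circle); moves with the beam. Flat steel plate 88 mm (balance x) by 80 mm (y); face 30 mm above the bench when up, level with the deck; when down its centre is 12 mm lower, its deck-side edge 17 mm lower. Its far edge has a lip 8 mm high; the other three sides are open. When a full tin leaves, the pan swings back up
- tray_red: fixed red tray, for full tins; origin on the bench under its centre, axes as the balance's. 104 mm (x) by 130 mm (y), floor 8 mm above the bench, rims to 14 mm above the bench along the two x edges only (96 mm between them); the ends towards and away from the pan are open. Stands left or right of the pan, centre 113 mm from the pan's, 8 mm gap
- tray_green: fixed green tray, for empty tins; same size, origin and axes, on the other side of the pan
- tin_1_mid (a point): round aluminium tin with a steel lid and a black band, 54 mm diameter, 40 mm high; point at the tin's centre, 20 mm above its underside and below its top; z up along the tin. stands on the loading deck at the start. The two tins look the same; one is full, about 150 g, one empty, about 50 g; only weighing tells which. Friction about 0.6
- tin_2_mid (a point): round aluminium tin with a steel lid and a black band, 54 mm diameter, 40 mm high; point at the tin's centre, 20 mm above its underside and below its top; z up along the tin. stands on the loading deck at the start. The two tins look the same; one is full, about 150 g, one empty, about 50 g; only weighing tells which. Friction about 0.6
- tin_1: the tin of point tin_1_mid; origin at the centre of its underside
- tin_2: the tin of point tin_2_mid; origin at the centre of its underside
- tape_roll: bystander, not to be disturbed: roll of yellow tape lying flat, 75 dia x 19 mm; origin at the centre of its underside
- dropper: bystander, not to be disturbed: small white dropper bottle with a blue cap, 34 dia x 78 high mm; origin at the centre of its underside
- carton: bystander, not to be disturbed: white carton lying flat, 55 x 120 x 50 high mm; origin at the centre of its underside
There are look-alikes about, which are no part of the job. Leave any purple or turquoise look-alike of the tin_2 alone.

How it is judged:
On the way, in this order (a step that is already met when the one before it is completed fails the run):
1. a tin stands by itself on the pan, at rest and untouched, near the pan's centre (((horizontal distance between tin_1_mid and pan below 0.027 m and angle between tin_1_mid's own z axis and vertical below 0.2 rad and linear speed of tin_1 below 0.01 m/s and contact force between tin_1 and beam above 0.2 N and contact force between each of the arm, the fingers and tin_1 below 0.05 N and contact force between each of the arm, the fingers and beam below 0.05 N) or (horizontal distance between tin_2_mid and pan below 0.027 m and angle between tin_2_mid's own z axis and vertical below 0.2 rad and linear speed of tin_2 below 0.01 m/s and contact force between tin_2 and beam above 0.2 N and contact force between each of the arm, the fingers and tin_2 below 0.05 N and contact force between each of the arm, the fingers and beam below 0.05 N))), for 0.3 s.
2. with the first tin in its right tray, the other stands on the pan in the same way (((horizontal distance between tin_1_mid and pan below 0.027 m and angle between tin_1_mid's own z axis and vertical below 0.2 rad and linear speed of tin_1 below 0.01 m/s and contact force between tin_1 and beam above 0.2 N and contact force between each of the arm, the fingers and tin_1 below 0.05 N and contact force between each of the arm, the fingers and beam below 0.05 N and x of tin_2_mid in the frame of tray_red between -0.024 and 0.024 m and y of tin_2_mid in the frame of tray_red between -0.045 and 0.045 m and z of tin_2_mid in the frame of tray_red below 0.038 m and angle between tin_2_mid's own z axis and vertical below 0.1 rad and contact force between tin_2 and tray_red above 0.9 N) or (horizontal distance between tin_1_mid and pan below 0.027 m and angle between tin_1_mid's own z axis and vertical below 0.2 rad and linear speed of tin_1 below 0.01 m/s and contact force between tin_1 and beam above 0.2 N and contact force between each of the arm, the fingers and tin_1 below 0.05 N and contact force between each of the arm, the fingers and beam below 0.05 N and x of tin_2_mid in the frame of tray_green between -0.024 and 0.024 m and y of tin_2_mid in the frame of tray_green between -0.045 and 0.045 m and z of tin_2_mid in the frame of tray_green below 0.038 m and angle between tin_2_mid's own z axis and vertical below 0.1 rad and contact force between tin_2 and tray_green between 0.1 and 0.9 N) or (horizontal distance between tin_2_mid and pan below 0.027 m and angle between tin_2_mid's own z axis and vertical below 0.2 rad and linear speed of tin_2 below 0.01 m/s and contact force between tin_2 and beam above 0.2 N and contact force between each of the arm, the fingers and tin_2 below 0.05 N and contact force between each of the arm, the fingers and beam below 0.05 N and x of tin_1_mid in the frame of tray_red between -0.024 and 0.024 m and y of tin_1_mid in the frame of tray_red between -0.045 and 0.045 m and z of tin_1_mid in the frame of tray_red below 0.038 m and angle between tin_1_mid's own z axis and vertical below 0.1 rad and contact force between tin_1 and tray_red above 0.9 N) or (horizontal distance between tin_2_mid and pan below 0.027 m and angle between tin_2_mid's own z axis and vertical below 0.2 rad and linear speed of tin_2 below 0.01 m/s and contact force between tin_2 and beam above 0.2 N and contact force between each of the arm, the fingers and tin_2 below 0.05 N and contact force between each of the arm, the fingers and beam below 0.05 N and x of tin_1_mid in the frame of tray_green between -0.024 and 0.024 m and y of tin_1_mid in the frame of tray_green between -0.045 and 0.045 m and z of tin_1_mid in the frame of tray_green below 0.038 m and angle between tin_1_mid's own z axis and vertical below 0.1 rad and contact force between tin_1 and tray_green between 0.1 and 0.9 N))), for 0.3 s.
At the end, for the whole second after the job is handed in: the full tin (the one that weighs over 0.9 N on its tray) stands upright (within 0.1 rad) in the red tray and the empty one (under 0.9 N) in the green tray, each centre within 24 mm of the tray's centre across and 45 mm along it, both at rest; the beam is back up (under 0.02 rad) (((x of tin_1_mid in the frame of tray_red between -0.024 and 0.024 m and y of tin_1_mid in the frame of tray_red between -0.045 and 0.045 m and z of tin_1_mid in the frame of tray_red below 0.038 m and angle between each of tin_1_mid, tin_2_mid's own z axis and vertical below 0.1 rad and contact force between tin_1 and tray_red above 0.9 N and x of tin_2_mid in the frame of tray_green between -0.024 and 0.024 m and y of tin_2_mid in the frame of tray_green between -0.045 and 0.045 m and z of tin_2_mid in the frame of tray_green below 0.038 m and contact force between tin_2 and tray_green between 0.1 and 0.9 N) or (x of tin_2_mid in the frame of tray_red between -0.024 and 0.024 m and y of tin_2_mid in the frame of tray_red between -0.045 and 0.045 m and z of tin_2_mid in the frame of tray_red below 0.038 m and angle between each of tin_2_mid, tin_1_mid's own z axis and vertical below 0.1 rad and contact force between tin_2 and tray_red above 0.9 N and x of tin_1_mid in the frame of tray_green between -0.024 and 0.024 m and y of tin_1_mid in the frame of tray_green between -0.045 and 0.045 m and z of tin_1_mid in the frame of tray_green below 0.038 m and contact force between tin_1 and tray_green between 0.1 and 0.9 N)) and linear speed of each of tin_1, tin_2 below 0.01 m/s and value of joint beam below 0.02 rad); the robot touches nothing.
It fails at once if a tin is lifted more than 25 mm above the loading deck (height (world z) of any of tin_1_mid, tin_2_mid above 0.075 m).
It fails at once if a tin topples (leans more than 1 rad) (angle between any of tin_1_mid, tin_2_mid's own z axis and vertical above 1 rad).
It fails at once if a bystander is moved more than 20 mm (distance of any of tape_roll, dropper, carton from where it was at the start of the episode above 0.02 m).
It also fails if it takes over 62 s, if anything falls off the work surface, if the arm or the gripper's body presses on something with over 40 N, if the wrist force passes 120 N, or if a joint passes its speed limit or range.

ROBOT

A 6-joint arm with a two-finger parallel gripper is mounted at the origin on a cart in front of the work surface, level with it; the furniture and walls round the work are solid. World frame = base frame: x ahead of the robot, y to its left, z up, the work surface at z = 0. Lengths are in m, angles in rad, forces in N, time in s.
With the tool pointing down it reaches from about 0.3 to 0.775 m from the base axis. Payload 14.6 kg.
Tool frame: the origin (TCP) lies midway between the tips of the shut fingers; the grasp point (between the pads) lies 19 mm behind it (ctrl.hold_point_z is the distance from the TCP to the grasp point, in m); z points along the fingers, x is the direction in which the jaws open and shut, and the axes are right-handed (so a half turn about z gives the same grasp; the last joint's range is limited). The gripper opens to 94 mm and grips with 3 to 60 N. Pads are 16 mm wide; open, the fingers measure 119 mm over their backs; the gripper's body (75 mm by 177 mm) begins 78 mm behind the grasp point.
Start: joints at [1.176, 0.3, 1.521, -0, 1.321, -0.067], TCP at [0.177, 0.521, 0.205] pointing down, gripper open.
Joint ranges: [-3.03, 3.03], [-0.79, 2.21], [0.23, 2.52], [-1.04, 4.18], [0, 3.07], [-2.55, 2.55]. Speed limits (rad/s): [2.22, 2.22, 2.57, 3.14, 3.14, 3.14].

INTERFACE

Orientations are given as [roll, pitch, yaw] about the fixed x, y, z axes, in that order (R = Rz(yaw) Ry(pitch) Rx(roll)).
In Python, from station import ctrl, viewer, ticket, nets gives the robot as it stands.
- The arm moves only by the tool carry_out, never from a script. Its argument "commands" is one flat list of numbers, 7 for each row, row after row: the closure, from -1 (fully open) to 1 (shut), so that 0 is half open, then the shift along the world's x, y, z in cm, then the turn, a rotation vector about the world's x, y, z in rad. In form: [gripper, tx, ty, tz, ax, ay, az, gripper, tx, ty, tz, ax, ay, az, ...]. A call has 1 to 12 rows; each row is the pose to reach, as a shift and turn from the pose measured when the call began; what a row does not reach only later rows make up. A row lasts 1/12 s, in which the tool goes at most 41.7 mm and 7.16 degrees, less where a joint would pass 70% of its speed; a pose out of reach is approached as far as the arm can. A call with a gripper value outside its range is refused whole. The fingers move at their own pace and stop on an object; "force" is the grip in N (left out, the last holds). Time passes only in rows, so rows that repeat a pose let the fingers close. It gives the time, the measured TCP pose, the force and the opening at its end, in the units of the state.
- ctrl.get_obs(): the state, without advancing time (a new reading comes with each control period).
- viewer.camera(name): name is "side" or "top"; returns (picture, depth): 420x560x3 uint8, blue, green, red; 420x560 float32, m along the optical axis (not along the pixel's ray), 0 where there is no reading.
- viewer.camera_info(name): a dict with "fx", "fy", "cx", "cy" (pixels), "D" ([k1, k2, p1, p2, k3] as OpenCV has them; the pictures are not rectified), "R" (3x3) and "t" (3): a world point X has camera coordinates R X + t. Camera axes: x right, y down, z forward; pixel columns grow to the right and rows downward; lengths in m; the calibration is good to about 2 mm. A picture is of the moment at which its call begins. camera_info takes no time and is no camera call.
- ticket.hand_in(): hands the job in, once; it reports no verdict.
Trained networks look in the newest picture that a camera, given by its name, has taken for a name from the list of things; names that differ only in an ending like _2 or _b are one class to them, and where a whole thing is asked for, a point or a joint stands for the part that bears it (a point fixed in the world has none). Each returns a list of dicts, best first, with "confidence" (0 to 1); they miss things now and then, are a little off and sometimes report something else, mostly with a low value. They report only what shows in the picture. A call takes as long as a camera call. They do not tell look-alikes from the thing itself.
- nets.silhouettes(camera, thing): "region" (420x560 bool, what is visible of it) and "extent" ([left, top, right, bottom] in pixels, round what is visible of it).
The state is a dict: "time_s": time; "qpos": joint angles; "joint_vel": joint speeds; "tau": joint torques, N m; "ee_pos": TCP position; "eef_rot": TCP orientation; "force": force on the tool from outside, world axes, zero at the start; "moment": the same for the moment, N m; "grip_width": finger opening in m.
Only numpy, scipy, OpenCV 4.12 (cv2) and the standard library are available. Lean on these libraries where they do the work, as an engineer would, in place of code of your own. Each camera call takes 0.05 s, during which the arm holds its last target. There are 200 camera calls.

## Working session

There is one attempt and no reset: what is moved stays moved. The work goes in short steps, Python scripts to look and compute and a tool call to move; the robot and the scene stay as the last step left them, time stands still between calls to the robot, and variables do not carry over. Pictures are saved under pics/ and viewed, about 8 in all and at most 12, crops included, and the job is handed in when it is done.

Besides the shell and the picture viewer there is one more tool, called after ">>>" by a JSON object that holds its "fn" and its "kwargs", one argument or row to a line. carry_out: Moves the arm, as the interface text tells. Its arguments: {"type":"object","properties":{"commands":{"type":"array","items":{"type":"number"}},"force":{"type":"number"}},"required":["commands"]}

```bash
mkdir -p pics; cat > h.py <<'E'
import numpy as np, cv2
from station import ctrl, viewer, ticket, nets
def unproj(name,u,v,d):
    c=viewer.camera_info(name);K=np.array([[c['fx'],0,c['cx']],[0,c['fy'],c['cy']],[0,0,1]])
    p=cv2.undistortPoints(np.array([[[u,v]]],float),K,np.array(c['D'],float))[0,0]
    R=np.array(c['R']);t=np.array(c['t']).ravel()
    return R.T@(np.array([p[0]*d,p[1]*d,d])-t)
def onplane(name,u,v,z):
    a=unproj(name,u,v,.1);b=unproj(name,u,v,1.);return a+(b-a)*(z-a[2])/(b[2]-a[2])
def proj(name,X):
    c=viewer.camera_info(name);K=np.array([[c['fx'],0,c['cx']],[0,c['fy'],c['cy']],[0,0,1]])
    return cv2.projectPoints(np.array([X],float),cv2.Rodrigues(np.array(c['R']))[0],np.array(c['t'],float),K,np.array(c['D'],float))[0][0,0]
def cen(m): 
    ys,xs=np.nonzero(m);return xs.mean(),ys.mean()
E
python3 - <<'E'
from h import *
o=ctrl.get_obs();print({k:np.round(v,3) for k,v in o.items()})
for n in('top','side'):
    im,d=viewer.camera(n);cv2.imwrite(f'pics/{n}0.png',im)
    for th in('tin_1','tray_red','tray_green','pan','deck','tape_roll','dropper','carton','balance'):
        try:
            for r in nets.silhouettes(n,th):
                u,v=cen(r['region']);m=r['region']&(d>0);dd=np.median(d[m]) if m.any() else 0
                print(n,th,round(r['confidence'],2),np.round(r['extent']),int(u),int(v),np.round(unproj(n,u,v,dd),3))
        except Exception as e: print(n,th,e)
E
```

```text
{'time_s': np.float64(0.0), 'qpos': array([ 1.176,  0.3  ,  1.522, -0.   ,  1.321, -0.067]), 'joint_vel': array([-0.002, -0.001,  0.001, -0.002,  0.002, -0.   ]), 'tau': array([-1.0000e-03, -5.3181e+01, -3.5273e+01,  7.1000e-02,  2.4000e-02,
       -0.0000e+00]), 'ee_pos': array([0.177, 0.52 , 0.205]), 'eef_rot': array([-3.142e+00,  1.000e-03,  1.243e+00]), 'force': array([-0.657, -0.074,  0.032]), 'moment': array([0.061, 0.032, 0.064]), 'grip_width': np.float64(0.094)}
top tin_1 0.95 [181. 240. 204. 262.] 190 251 [0.442 0.241 0.041]
top tin_1 0.95 [161. 207. 185. 228.] 172 218 [0.531 0.293 0.041]
top tin_1 0.9 [228. 274. 250. 291.] 239 280 [0.367 0.111 0.041]
top tin_1 0.87 [278. 227. 300. 248.] 286 237 [ 0.482 -0.014  0.071]
top tin_1 0.57 [236. 220. 257. 240.] 246 228 [0.505 0.091 0.071]
top tin_1 0.55 [263. 273. 285. 296.] 273 282 [0.362 0.021 0.041]
top tray_red 0.76 [205. 173. 258. 208.] 230 188 [0.62  0.143 0.01 ]
top tray_green 0.66 [288. 178. 335. 222.] 310 198 [ 0.592 -0.082  0.009]
top tray_green 0.36 [236. 220. 260. 238.] 246 227 [0.506 0.09  0.071]
top pan 0.61 [251. 122
[... 894 characters left out ...]
.535 0.283 0.025]
side tin_1 0.57 [244. 186. 262. 197.] 253 191 [0.446 0.231 0.026]
side tray_red 0.74 [247. 171. 269. 183.] 256 177 [0.445 0.37  0.013]
side tray_red 0.7 [284. 198. 323. 222.] 304 208 [0.622 0.15  0.008]
side tray_green 0.8 [272. 237. 318. 267.] 293 251 [ 0.591 -0.092  0.007]
side pan 0.87 [284. 213. 363. 231.] 315 222 [0.651 0.013 0.035]
side deck 0.97 [240. 201. 362. 249.] 298 228 [0.603 0.002 0.023]
side tape_roll 0.64 [247. 172. 270. 181.] 256 177 [0.445 0.37  0.014]
side dropper 0.77 [313. 296. 330. 335.] 319 316 [ 0.648 -0.372  0.042]
side carton 0.92 [229. 253. 252. 302.] 240 281 [ 0.469 -0.272  0.048]
side balance 0.7 [239. 197. 364. 251.] 297 227 [0.601 0.003 0.023]
```

```bash
python3 - <<'E'
from h import *
im=cv2.imread('pics/top0.png');cv2.imwrite('pics/top0c.png',cv2.resize(im[95:305,120:400],None,fx=2.8,fy=2.8,interpolation=cv2.INTER_CUBIC))
E
```

```text
(no output)
```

View pics/top0c.png

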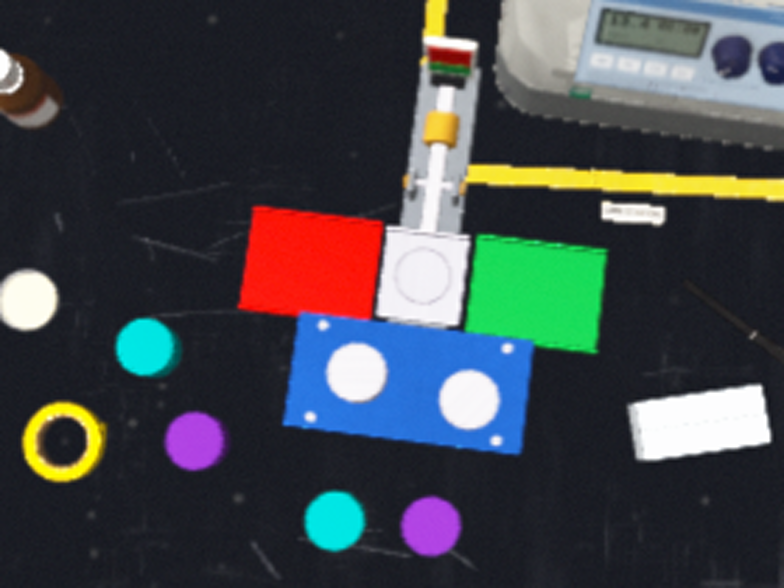

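```bash
cat >> h.py <<'E'
O=np.array([0.606,0.0305]);YAW=-0.124
def setO(o,y):
    global O,YAW;O=np.array(o);YAW=y
def b2w(x,y): c,s=np.cos(YAW),np.sin(YAW);return O+np.array([c*x-s*y,s*x+c*y])
def w2b(p): c,s=np.cos(YAW),np.sin(YAW);d=np.array(p[:2])-O;return np.array([c*d[0]+s*d[1],-s*d[0]+c*d[1]])
def plan(wxy,yaw,z):
    "shift cm and turn from present pose"
    o=ctrl.get_obs();p=o['ee_pos'];y=o['eef_rot'][2];dy=(yaw-y+np.pi/2)%np.pi-np.pi/2
    return np.round([100*(wxy[0]-p[0]),100*(wxy[1]-p[1]),100*(z-p[2]),dy],2)
E
python3 - <<'E'
from h import *
im,d=viewer.camera('top');h=cv2.cvtColor(im,cv2.COLOR_BGR2HSV);H,S,V=cv2.split(h)
for n,m,z in (('blue',(abs(H.astype(int)-108)<10)&(S>150)&(V>90),.03),('red',((H<6)|(H>174))&(S>170)&(V>120),.01),('green',(abs(H.astype(int)-67)<12)&(S>150)&(V>120),.01)):
    k,l,st,c=cv2.connectedComponentsWithStats(m.astype(np.uint8));i=1+st[1:,4].argmax()
    cs,_=cv2.findContours((l==i).astype(np.uint8),cv2.RETR_EXTERNAL,cv2.CHAIN_APPROX_NONE)
    c=max(cs,key=len)[:,0]
    w=np.array([onplane('top',*p,z)[:2] for p in c])*1000
    (x,y),(a,b),t=cv2.minAreaRect(w.astype(np.float32));print(n,x,y,a,b,t)
for px in((270.7,193.6),):print('pan',onplane('top',*px,.03))
for r in nets.silhouettes('top','tin_1'):
    x=r['extent'];m=r['region'];u,v=cen(m&(V>150)&(S<60)) if (m&(V>150)&(S<60)).sum()>30 else (0,0)
    if u: print(u,v,onplane('top',u,v,.07),w2b(onplane('top',u,v,.07)))
X=np.array([[0.75,-0.1],[0.8,-0.15]])
for p in((320,110),(360,115),(330,130)):print(p,unproj('top',*p,d[p[1],p[0]]))
ref=viewer.camera('side')[0]
print('cam',-np.array(viewer.camera_info('top')['R']).T@viewer.camera_info('top')['t'],-np.array(viewer.camera_info('side')['R']).T@viewer.camera_info('side')['t'])
E
```

```text
blue 499.79010009765625 42.4798583984375 231.9512939453125 112.8030014038086 83.08317565917969
red 618.0911254882812 141.87503051757812 132.241455078125 106.69017791748047 83.2436294555664
green 591.10009765625 -82.36500549316406 130.9766082763672 104.0813217163086 83.12263488769531
pan [0.60288902 0.02965045 0.03      ]
246.9217391304348 227.86666666666667 [0.50552918 0.09005461 0.07      ] [-0.10706525  0.04667086]
(320, 110) [ 0.78970559 -0.09305599  0.16451756]
(360, 115) [ 0.77610194 -0.19052068  0.16868567]
(330, 130) [ 0.7699533  -0.12927162  0.07177244]
cam [0.42800146 0.00534714 1.09080457] [ 0.59472548 -0.97157449  0.63832356]
```

```bash
sed -i 's/^O=.*/O=np.array([0.604,0.030]);YAW=-0.1196/' h.py; python3 - <<'E'
from h import *
B=np.array([.5055,.090]);A=np.array([.482,-.014])
for T in(B,A):
    d=O-T;L=np.linalg.norm(d);d/=L;yaw=np.arctan2(d[1],d[0])+np.pi/2
    print(w2b(T),L,yaw)
    for s in(-.048,-.033,L-.06,L-.028): q=T+d*s; print(s,q,plan(q,yaw,.038))
print(ctrl.get_obs()['eef_rot'])
E
```

```text
[-0.10495526  0.04781885] 0.11533538052133008 1.0236854765785082
-0.048 [0.46450651 0.11497066] [ 28.74 -40.57 -16.75  -0.22]
-0.033 [0.47731697 0.10716733] [ 30.03 -41.35 -16.75  -0.22]
0.05533538052133008 [0.55275813 0.06121332] [ 37.57 -45.95 -16.75  -0.22]
0.08733538052133008 [0.58008713 0.04456622] [ 40.3  -47.61 -16.75  -0.22]
[-0.11587862 -0.05824212] 0.1296919426949878 1.9169322903642572
-0.048 [ 0.43684685 -0.03028474] [ 25.98 -55.1  -16.75   0.67]
-0.033 [ 0.45095721 -0.02519576] [ 27.39 -54.59 -16.75   0.67]
0.0696919426949878 [0.54755856 0.00964407] [ 37.05 -51.11 -16.75   0.67]
0.1016919426949878 [0.57766066 0.02050057] [ 40.06 -50.02 -16.75   0.67]
[3.14158481e+00 1.63622235e-05 1.24304799e+00]
```

>>> {"fn": "carry_out", "kwargs": {
  "commands": [0.23,28.7,-40.6,-6,0,0,-0.22,0.23,28.7,-40.6,-6,0,0,-0.22,0.23,28.7,-40.6,-6,0,0,-0.22,0.23,28.7,-40.6,-6,0,0,-0.22,0.23,28.7,-40.6,-6,0,0,-0.22,0.23,28.7,-40.6,-6,0,0,-0.22,0.23,28.7,-40.6,-6,0,0,-0.22,0.23,28.7,-40.6,-6,0,0,-0.22,0.23,28.7,-40.6,-6,0,0,-0.22,0.23,28.7,-40.6,-6,0,0,-0.22,0.23,28.7,-40.6,-6,0,0,-0.22,0.23,28.7,-40.6,-6,0,0,-0.22]
}}

```text
time_s: 2.15
ee_pos: [0.4645, 0.1134, 0.1456]
eef_rot: [3.141, -0.0, 1.023]
force: [-0.5, 1.1, 0.1]
grip_width: 0.0362
```

>>> {"fn": "carry_out", "kwargs": {
  "commands": [0.23,0,0.15,-4,0,0,0,0.23,0,0.15,-8,0,0,0,0.23,0,0.15,-10.8,0,0,0,0.23,0,0.15,-10.8,0,0,0]
}}

```text
time_s: 2.48
ee_pos: [0.4617, 0.1141, 0.0329]
eef_rot: [-3.136, 0.005, 1.022]
force: [-0.1, -0.0, -0.3]
grip_width: 0.0362
```

```bash
python3 - <<'E'
from h import *
im,d=viewer.camera('side');cv2.imwrite('pics/s1.png',cv2.resize(im[120:280,180:380],None,fx=4,fy=3.7,interpolation=cv2.INTER_CUBIC))
o=ctrl.get_obs();print(o['ee_pos'],o['eef_rot'],o['force'],o['grip_width'])
for q in((.4773,.1072),(.5528,.0612),(.5801,.0446)):print(plan(q,1.0237,.038))
E
```

```text
[0.46320928 0.11456688 0.03599078] [-3.13846858e+00  2.64839442e-03  1.02268263e+00] [0.17078068 0.3780758  1.68522788] 0.03630651607781157
[ 1.41 -0.74  0.2   0.  ]
[ 8.96 -5.34  0.2   0.  ]
[11.69 -7.    0.2   0.  ]
```

View pics/s1.png

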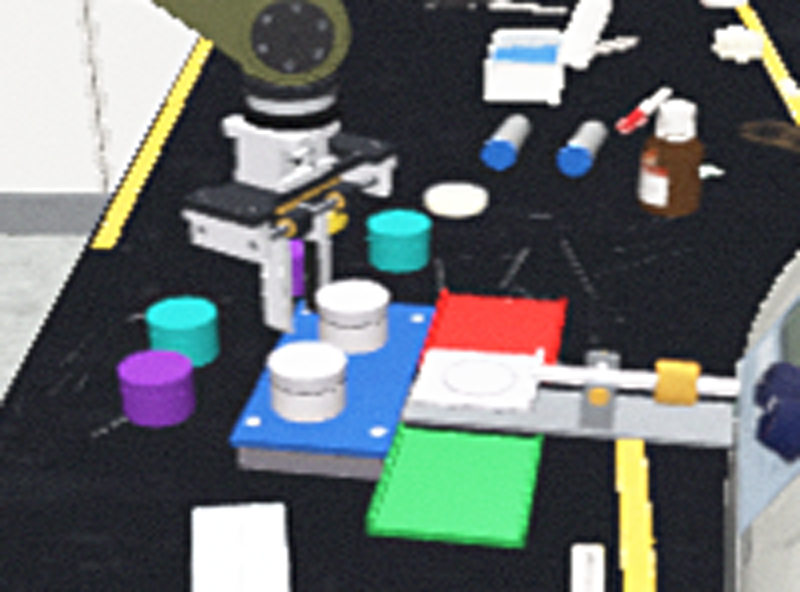

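>>> {"fn": "carry_out", "kwargs": {
  "commands": [0.23,0.77,-0.46,0.4,0,0,0,0.23,1.54,-0.92,0.4,0,0,0,0.23,2.57,-1.54,0.4,0,0,0,0.23,3.6,-2.16,0.4,0,0,0,0.23,4.63,-2.77,0.4,0,0,0,0.23,5.66,-3.39,0.4,0,0,0,0.23,6.7,-4.0,0.4,0,0,0,0.23,7.7,-4.62,0.4,0,0,0,0.23,8.75,-5.24,0.4,0,0,0,0.23,9.8,-5.86,0.4,0,0,0,0.23,10.8,-6.47,0.4,0,0,0,0.23,11.5,-6.9,0.4,0,0,0]
}}

```text
time_s: 3.53
ee_pos: [0.5799, 0.0444, 0.0407]
eef_rot: [-3.14, 0.002, 1.022]
force: [-0.5, 0.3, 0.8]
grip_width: 0.0361
```

```bash
python3 - <<'E'
from h import *
im,d=viewer.camera('side');cv2.imwrite('pics/s2.png',cv2.resize(im[120:280,180:380],None,fx=4,fy=3.7,interpolation=cv2.INTER_CUBIC))
o=ctrl.get_obs();print(o['ee_pos'],o['eef_rot'],o['force'],o['grip_width'],w2b(o['ee_pos']))
E
```

```text
[0.5805155  0.04390639 0.04063426] [-3.14010898e+00  1.82300190e-03  1.02159268e+00] [ 0.78128466 -0.71387113  0.52793561] 0.03637723022103204 [-0.02497598  0.01100499]
```

View pics/s2.png

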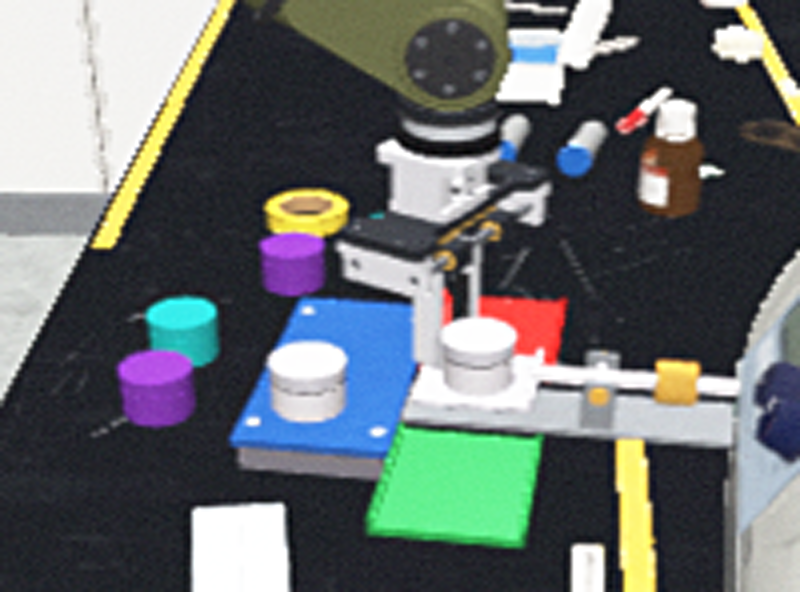

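>>> {"fn": "carry_out", "kwargs": {
  "commands": [0.23,-1.3,0.8,0,0,0,0,0.23,-3,1.8,0,0,0,0,0.23,-5,3,0,0,0,0,0.23,-5,3,3,0,0,0,0.23,-5,3,6.5,0,0,0,0.23,-5,3,7,0,0,0]
}}

```text
time_s: 4.08
ee_pos: [0.5326, 0.0742, 0.1163]
eef_rot: [3.137, -0.003, 1.022]
force: [0.1, -0.5, 1.8]
grip_width: 0.0363
```

```bash
cat >> h.py <<'E'
def tins(z=.07):
    im,d=viewer.camera('top');S,V=cv2.split(cv2.cvtColor(im,cv2.COLOR_BGR2HSV))[1:]
    for r in nets.silhouettes('top','tin_1'):
        m=r['region']; w=m&(V>140)&(S<60)
        if w.sum()<100: continue
        u,v=cen(w);dd=np.median(d[w&(d>0)]);X=unproj('top',u,v,dd)
        print('tin',round(r['confidence'],2),(int(u),int(v)),np.round(X,3),'bal',np.round(w2b(X)*1000,1))
    return im,d
E
python3 - <<'E'
from h import *
tins();im,d=viewer.camera('side');cv2.imwrite('pics/s3.png',cv2.resize(im[180:260,260:400],None,fx=5.5,fy=5.5,interpolation=cv2.INTER_CUBIC))
print(ctrl.get_obs()['ee_pos'],ctrl.get_obs()['time_s'])
for q,z in((b2w(0,.045),.115),(b2w(0,.045),.04),):print(q,plan(q,YAW,z))
E
```

```text
tin 0.72 (287, 237) [ 0.481 -0.017  0.071] bal [-117.   -60.9]
[0.53069609 0.07378667 0.1108205 ] 4.2333
[0.60936918 0.07467854] [ 7.87  0.09  0.42 -1.14]
[0.60936918 0.07467854] [ 7.87  0.09 -7.08 -1.14]
```

View pics/s3.png

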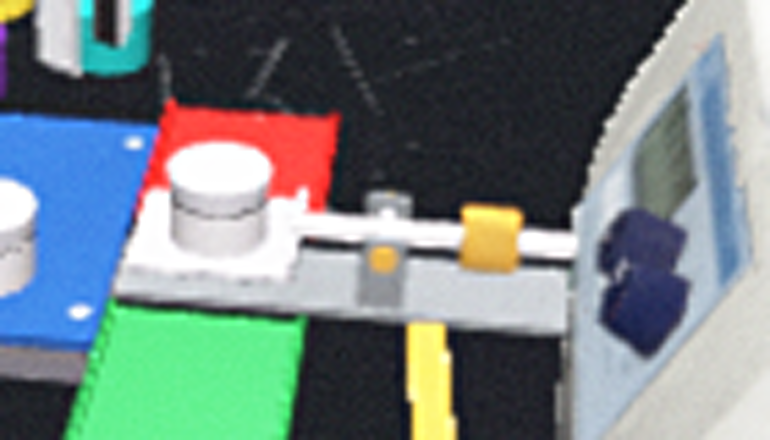

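>>> {"fn": "carry_out", "kwargs": {
  "commands": [0.23,2,0.3,1,0,0,-0.12,0.23,4,0.6,1,0,0,-0.24,0.23,6,1,1,0,0,-0.36,0.23,8,1,1,0,0,-0.48,0.23,8,1,1,0,0,-0.6,0.23,8,1,1,0,0,-0.72,0.23,8,1,1,0,0,-0.84,0.23,8,1,1,0,0,-0.96,0.23,8,1,1,0,0,-1.08,0.23,8,1,1,0,0,-1.14,0.23,8,1,1,0,0,-1.14]
}}

```text
time_s: 5.15
ee_pos: [0.6102, 0.0836, 0.1189]
eef_rot: [-3.142, 0.004, -0.122]
force: [-0.8, 0.4, -0.3]
grip_width: 0.0361
```

```bash
python3 - <<'E'
from h import *
print('lid',w2b(onplane('side',299.8,209.1,.07)))
im,d=viewer.camera('side')
for r in nets.silhouettes('side','tin_1'):
    x=r['extent'];X=onplane('side',(x[0]+x[2])/2,x[1]+4.5,.07);print(r['confidence'],x,X,w2b(X))
o=ctrl.get_obs();print(o['ee_pos'],o['eef_rot'],w2b(o['ee_pos']))
for y in(.055,.028,-.085): print(plan(b2w(0,y),YAW,.04))
E
```

```text
lid [0.00182367 0.00253257]
0.92 [293.0, 205.0, 311.5, 226.0] [0.61327456 0.03015736 0.07      ] [0.00918953 0.00126284]
0.87 [205.9, 214.3, 227.2, 233.7] [ 0.37137136 -0.03106524  0.07      ] [-0.22368084 -0.08838512]
0.77 [276.6, 175.3, 288.3, 192.6] [0.54768687 0.23137649 0.07      ] [-0.0799381   0.19321894]
0.76 [218.0, 203.6, 237.2, 217.9] [0.39289952 0.03125719 0.07      ] [-0.20974248 -0.02393926]
0.74 [241.3, 185.9, 259.7, 197.1] [0.44817795 0.14891052 0.07      ] [-0.16889674  0.09946916]
0.67 [247.7, 215.9, 267.3, 234.1] [ 0.48798456 -0.03571942  0.07      ] [-0.10734536 -0.07909234]
[0.61033154 0.08364405 0.11950866] [-3.14136107e+00  3.04783592e-03 -1.16143141e-01] [-0.00011423  0.05401629]
[ 0.02  0.1  -7.95 -0.  ]
[-0.3  -2.58 -7.95 -0.  ]
[ -1.65 -13.8   -7.95  -0.  ]
```

>>> {"fn": "carry_out", "kwargs": {
  "commands": [0.23,0.2,0.1,-2.5,0,0,0,0.23,0.2,0.1,-5,0,0,0,0.23,0.2,0.1,-7,0,0,0,0.23,0.2,0.1,-7.8,0,0,0,0.23,0.2,0.1,-7.8,0,0,0]
}}

```text
time_s: 5.67
ee_pos: [0.6112, 0.0845, 0.0392]
eef_rot: [3.141, 0.007, -0.115]
force: [-0.1, 1.0, -0.4]
grip_width: 0.0362
```

```bash
python3 - <<'E'
from h import *
o=ctrl.get_obs();print(o['ee_pos'],o['force'])
for y in(.032,.02,.0,-.03,-.06,-.08): print(y,plan(b2w(0.002,y),YAW,.04))
E
```

```text
[0.61119316 0.08451333 0.03922998] [-0.05201492  0.99663924 -0.44638466]
0.032 [-0.14 -2.3   0.08 -0.  ]
0.02 [-0.28 -3.49  0.08 -0.  ]
0.0 [-0.52 -5.48  0.08 -0.  ]
-0.03 [-0.88 -8.45  0.08 -0.  ]
-0.06 [ -1.24 -11.43   0.08  -0.  ]
-0.08 [ -1.48 -13.42   0.08  -0.  ]
```

>>> {"fn": "carry_out", "kwargs": {
  "commands": [0.23,-0.05,-1.2,0.1,0,0,0,0.23,-0.15,-2.2,0.1,0,0,0,0.23,-0.25,-3.2,0.1,0,0,0,0.23,-0.4,-4.5,0.1,0,0,0,0.23,-0.6,-6.2,0.1,0,0,0,0.23,-0.85,-8.5,0.1,0,0,0,0.23,-1.2,-11.3,0,0,0,0,0.23,-1.45,-13.2,-0.5,0,0,0,0.23,-1.48,-13.4,-0.8,0,0,0,0.23,-1.48,-13.4,-0.8,0,0,0]
}}

```text
time_s: 6.5
ee_pos: [0.596, -0.051, 0.0311]
eef_rot: [3.141, 0.007, -0.117]
force: [-0.1, 0.4, -0.6]
grip_width: 0.0362
```

```bash
python3 - <<'E'
from h import *
o=ctrl.get_obs();print(o['ee_pos'],o['force'],w2b(o['ee_pos']))
im,d=viewer.camera('side');cv2.imwrite('pics/s4.png',cv2.resize(im[180:280,230:370],None,fx=5.5,fy=5.5,interpolation=cv2.INTER_CUBIC))
E
```

```text
[ 0.59600633 -0.05100824  0.03113411] [-0.09606947  0.43249248 -0.58913176] [ 0.00172894 -0.08138332]
```

View pics/s4.png

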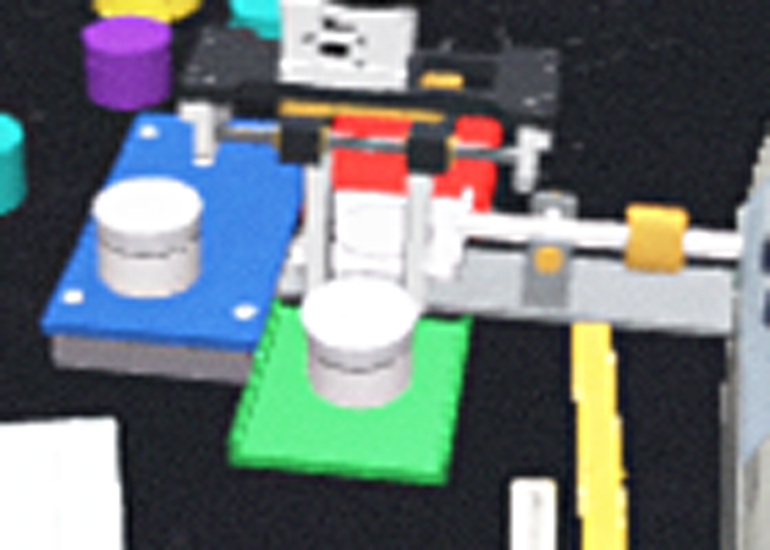

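>>> {"fn": "carry_out", "kwargs": {
  "commands": [0.23,0.1,0.7,0,0,0,0,0.23,0.2,1.5,0,0,0,0,0.23,0.2,1.5,3.5,0,0,0,0.23,0.2,1.5,7.5,0,0,0,0.23,-3,3.5,9,0,0,0,0.23,-7,6,9,0,0,0,0.23,-11,8,9,0,0,0,0.23,-15,10,9,0,0,0,0.23,-15.5,10,9,0,0,0]
}}

```text
time_s: 7.3
ee_pos: [0.4376, 0.053, 0.1214]
eef_rot: [3.141, 0.008, -0.113]
force: [-0.4, -0.5, -0.7]
grip_width: 0.0363
```

```bash
python3 - <<'E'
from h import *
tins()
im,d=viewer.camera('side');cv2.imwrite('pics/s5.png',cv2.resize(im[180:280,230:370],None,fx=5.5,fy=5.5,interpolation=cv2.INTER_CUBIC))
o=ctrl.get_obs();print(o['ee_pos'],o['eef_rot'],o['time_s'])
A=np.array([.482,-.016]);d=O-A;L=np.linalg.norm(d);d/=L;yaw=np.arctan2(d[1],d[0])+np.pi/2;print(L,d,yaw)
for s in(-.048,L-.028):print(plan(A+d*s,yaw,.04))
E
```

```text
tin 0.74 (309, 196) [ 0.591 -0.075  0.049] bal [-1.000e-01 -1.061e+02]
tin 0.61 (290, 236) [ 0.484 -0.023  0.072] bal [-113.2  -67.1]
[0.44109934 0.05151615 0.12220822] [ 3.14149304  0.00525446 -0.11315828] 7.45
0.130384048104053 [0.93569729 0.35280389] 1.9313623272730025
[-0.4  -8.45 -8.22 -1.1 ]
[13.67 -3.14 -8.22 -1.1 ]
```

View pics/s5.png

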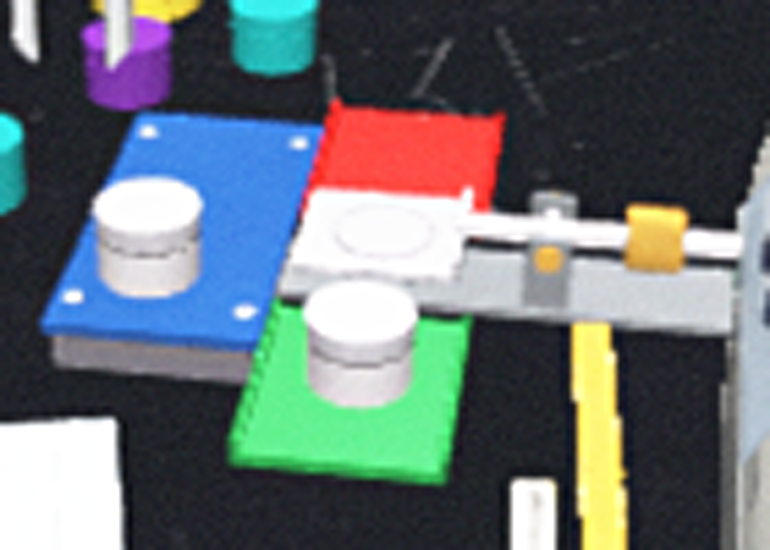

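>>> {"fn": "carry_out", "kwargs": {
  "commands": [0.23,-0.4,-2,0,0,0,-0.12,0.23,-0.4,-4,0,0,0,-0.24,0.23,-0.4,-6,0,0,0,-0.36,0.23,-0.4,-8.4,0,0,0,-0.48,0.23,-0.4,-8.4,0,0,0,-0.6,0.23,-0.4,-8.4,0,0,0,-0.72,0.23,-0.4,-8.4,0,0,0,-0.84,0.23,-0.4,-8.4,0,0,0,-0.96,0.23,-0.4,-8.4,-2,0,0,-1.08,0.23,-0.4,-8.4,-4,0,0,-1.1,0.23,-0.4,-8.4,-6,0,0,-1.1,0.23,-0.4,-8.4,-7.2,0,0,-1.1]
}}

```text
time_s: 8.45
ee_pos: [0.4375, -0.0324, 0.0485]
eef_rot: [3.14, 0.006, -1.213]
force: [-0.4, -0.2, -0.4]
grip_width: 0.0366
```

```bash
python3 - <<'E'
from h import *
im,d=tins()
o=ctrl.get_obs();print(o['ee_pos'],o['eef_rot'],o['time_s'],o['force'])
A=np.array([.482,-.015]);d=O-A;L=np.linalg.norm(d);d/=L;yaw=np.arctan2(d[1],d[0])+np.pi/2
for s in(-.048,L-.028):print(plan(A+d*s,yaw,.04))
E
```

```text
tin 0.8 (309, 197) [ 0.591 -0.074  0.049] bal [  -0.9 -105.1]
[ 0.43700285 -0.03234031  0.04860279] [ 3.13882701  0.00676807 -1.21297615] 8.55 [-0.32788668  0.26319973  0.75190683]
[-0.    0.07 -0.86 -0.  ]
[14.07  5.27 -0.86 -0.  ]
```

>>> {"fn": "carry_out", "kwargs": {
  "commands": [0.23,0.95,0.42,-0.5,0,0,0,0.23,1.9,0.77,-0.8,0,0,0,0.23,3.2,1.26,-0.8,0,0,0,0.23,4.5,1.74,-0.8,0,0,0,0.23,5.8,2.23,-0.8,0,0,0,0.23,7.1,2.71,-0.8,0,0,0,0.23,8.4,3.2,-0.8,0,0,0,0.23,9.7,3.68,-0.8,0,0,0,0.23,11,4.15,-0.8,0,0,0,0.23,12.2,4.6,-0.8,0,0,0,0.23,13.2,4.97,-0.8,0,0,0,0.23,14,5.25,-0.8,0,0,0]
}}

```text
time_s: 9.55
ee_pos: [0.5785, 0.0207, 0.0412]
eef_rot: [3.14, 0.006, -1.213]
force: [-1.0, 0.1, 0.5]
grip_width: 0.0356
```

```bash
python3 - <<'E'
from h import *
o=ctrl.get_obs();print(o['ee_pos'],o['force'],w2b(o['ee_pos']))
im,d=viewer.camera('side');cv2.imwrite('pics/s6.png',cv2.resize(im[180:280,230:370],None,fx=5.5,fy=5.5,interpolation=cv2.INTER_CUBIC))
E
```

```text
[0.57849794 0.02074784 0.04116492] [-0.95870393  0.11162728  0.46340376] [-0.02421597 -0.01222885]
```

View pics/s6.png

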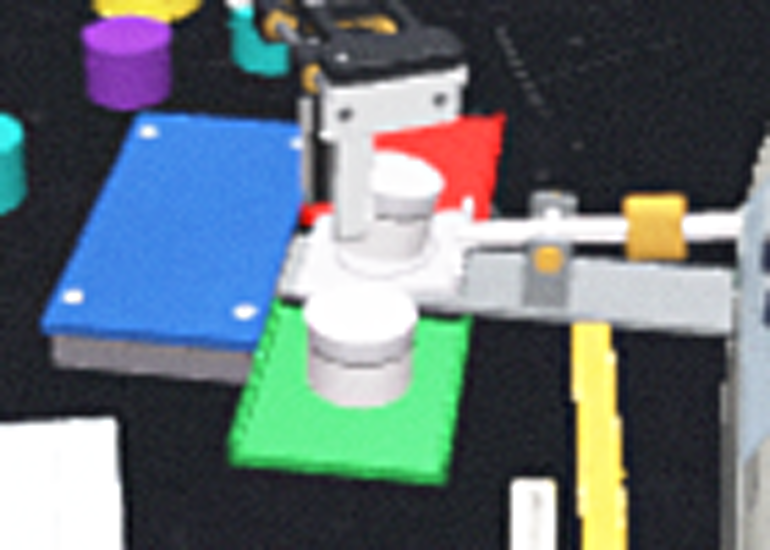

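>>> {"fn": "carry_out", "kwargs": {
  "commands": [0.23,-1.5,-0.6,0,0,0,0,0.23,-3.5,-1.3,0,0,0,0,0.23,-5.5,-2.1,0,0,0,0,0.23,-6,-2.3,3,0,0,0,0.23,-8,-2.3,7,0,0,0,0.23,-12,-2.3,8,0,0,0,0.23,-14,-2.3,8,0,0,0]
}}

```text
time_s: 10.18
ee_pos: [0.4384, -0.0021, 0.1241]
eef_rot: [-3.139, 0.004, -1.212]
force: [-0.1, 0.9, -0.2]
grip_width: 0.036
```

```bash
python3 - <<'E'
from h import *
tins()
im,d=viewer.camera('side');cv2.imwrite('pics/s7.png',cv2.resize(im[180:280,230:370],None,fx=5.5,fy=5.5,interpolation=cv2.INTER_CUBIC))
print(w2b(onplane('side',303.1,212.7,.058)))
o=ctrl.get_obs();print(o['ee_pos'],o['eef_rot'],o['time_s'],o['force'])
E
```

```text
tin 0.9 (270, 194) [0.596 0.03  0.059] bal [-7.9 -1. ]
tin 0.74 (309, 197) [ 0.59  -0.074  0.049] bal [  -1.  -105.3]
[0.01169383 0.00371103]
[ 0.43919504 -0.00204221  0.12229182] [-3.14089609  0.00537324 -1.21255669] 10.3333 [ 0.09172851 -0.47528374 -0.22850246]
```

View pics/s7.png

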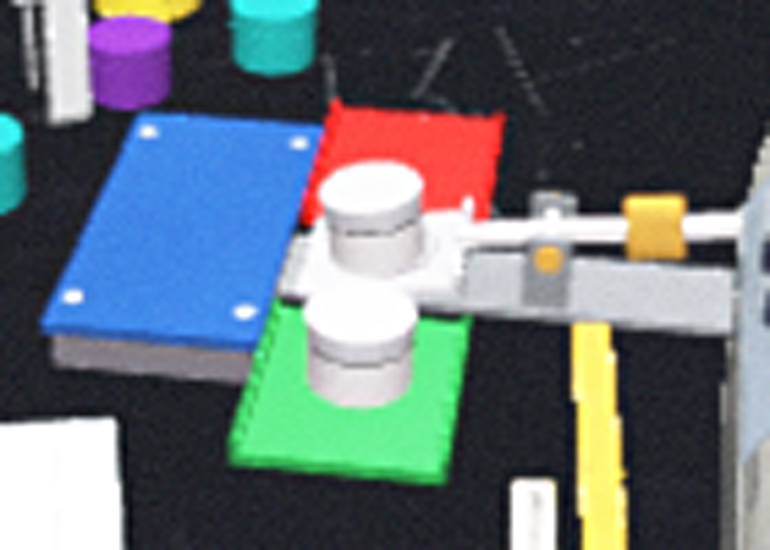

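```bash
python3 - <<'E'
from h import *
for y in(-.05,-.028,.08): print(plan(b2w(-.005,y),YAW,.039), b2w(-.005,y))
E
```

```text
[15.39 -1.7  -8.33  1.09] [ 0.59306996 -0.01904625]
[15.65  0.48 -8.33  1.09] [0.5956949 0.0027966]
[16.94 11.21 -8.33  1.09] [0.60858092 0.11002509]
```

>>> {"fn": "carry_out", "kwargs": {
  "commands": [0.23,3,-0.5,0,0,0,0.12,0.23,6,-1,0,0,0,0.24,0.23,9,-1.5,0,0,0,0.36,0.23,12,-1.7,0,0,0,0.48,0.23,15.4,-1.7,0,0,0,0.6,0.23,15.4,-1.7,0,0,0,0.72,0.23,15.4,-1.7,0,0,0,0.84,0.23,15.4,-1.7,0,0,0,0.96,0.23,15.4,-1.7,0,0,0,1.08,0.23,15.4,-1.7,0,0,0,1.09,0.23,15.4,-1.7,0,0,0,1.09]
}}

```text
time_s: 11.25
ee_pos: [0.5938, -0.0191, 0.1218]
eef_rot: [-3.141, 0.006, -0.125]
force: [-0.0, 1.1, -0.5]
grip_width: 0.0361
```

>>> {"fn": "carry_out", "kwargs": {
  "commands": [0.23,0,0,-2.5,0,0,0,0.23,0,0,-5,0,0,0,0.23,0,0,-7.3,0,0,0,0.23,0,0,-8.2,0,0,0,0.23,0,0,-8.2,0,0,0]
}}

```text
time_s: 11.67
ee_pos: [0.5929, -0.0189, 0.0377]
eef_rot: [-3.141, 0.009, -0.128]
force: [-0.6, -0.7, -0.7]
grip_width: 0.0359
```

```bash
python3 - <<'E'
from h import *
o=ctrl.get_obs();print(o['ee_pos'],o['eef_rot'],o['time_s'],o['force'],w2b(o['ee_pos']))
for x,y in((-.005,-.028),(-.004,0),(-.002,.04),(0,.08)): print(plan(b2w(x,y),YAW,.039))
tins()
E
```

```text
[ 0.59292408 -0.018946    0.03773405] [-3.14102822  0.00924935 -0.12800777] 11.6667 [-0.64271177 -0.66860587 -0.7194515 ] [-0.0051568  -0.04991787]
[0.28 2.17 0.13 0.01]
[0.71 4.94 0.13 0.01]
[1.39 8.89 0.13 0.01]
[2.060e+00 1.284e+01 1.300e-01 1.000e-02]
```

>>> {"fn": "carry_out", "kwargs": {
  "commands": [0.23,0.15,1.2,0.1,0,0,0,0.23,0.28,2.2,0.1,0,0,0,0.23,0.45,3.3,0.1,0,0,0,0.23,0.7,4.8,0.1,0,0,0,0.23,1.0,6.7,0.1,0,0,0,0.23,1.4,9.2,0.1,0,0,0,0.23,1.85,11.8,0,0,0,0,0.23,2.05,12.8,-0.5,0,0,0,0.23,2.05,12.8,-0.8,0,0,0,0.23,2.05,12.8,-0.8,0,0,0]
}}

```text
time_s: 12.6
ee_pos: [0.6143, 0.1091, 0.0317]
eef_rot: [-3.141, 0.006, -0.126]
force: [-0.6, -0.2, -0.4]
grip_width: 0.0361
```

>>> {"fn": "carry_out", "kwargs": {
  "commands": [0.23,-0.1,-0.7,0,0,0,0,0.23,-0.2,-1.5,0,0,0,0,0.23,-0.2,-1.5,3.5,0,0,0,0.23,-0.2,-1.5,7.5,0,0,0,0.23,-3,-2.5,9,0,0,0,0.23,-7,-4,9,0,0,0,0.23,-11,-6,9,0,0,0,0.23,-15,-8,9,0,0,0,0.23,-18,-8,9,0,0,0,0.23,-18,-8,9,0,0,0]
}}

```text
time_s: 13.43
ee_pos: [0.4286, 0.0271, 0.1211]
eef_rot: [3.141, 0.009, -0.128]
force: [-0.1, -0.4, 0.4]
grip_width: 0.0359
```

```bash
python3 - <<'E'
from h import *
tins();
im,d=viewer.camera('side');cv2.imwrite('pics/s8.png',cv2.resize(im[180:280,230:370],None,fx=5.5,fy=5.5,interpolation=cv2.INTER_CUBIC))
o=ctrl.get_obs();print(o['ee_pos'],o['time_s'],o['force'],o['joint_vel'])
for n in('tape_roll','dropper','carton'):
    for r in nets.silhouettes('top',n)[:1]:print(n,r['extent'],r['confidence'])
E
```

```text
tin 0.77 (309, 196) [ 0.591 -0.076  0.049] bal [  -0.  -106.3]
tin 0.66 (271, 184) [0.626 0.028 0.035] bal [22.3  0.6]
tin 0.65 (230, 187) [0.616 0.137 0.049] bal [ -0.5 107.3]
[0.43485552 0.02818065 0.12241833] 13.5833 [-0.08883122 -0.08580747  1.08320023] [ 0.01311946  0.03282846 -0.03009782  0.00074911  0.00110902  0.00469215]
tape_roll [129.0, 238.8, 157.0, 266.7] 0.79
dropper [402.2, 168.4, 421.4, 185.9] 0.66
carton [345.2, 229.2, 395.5, 262.0] 0.68
```

View pics/s8.png

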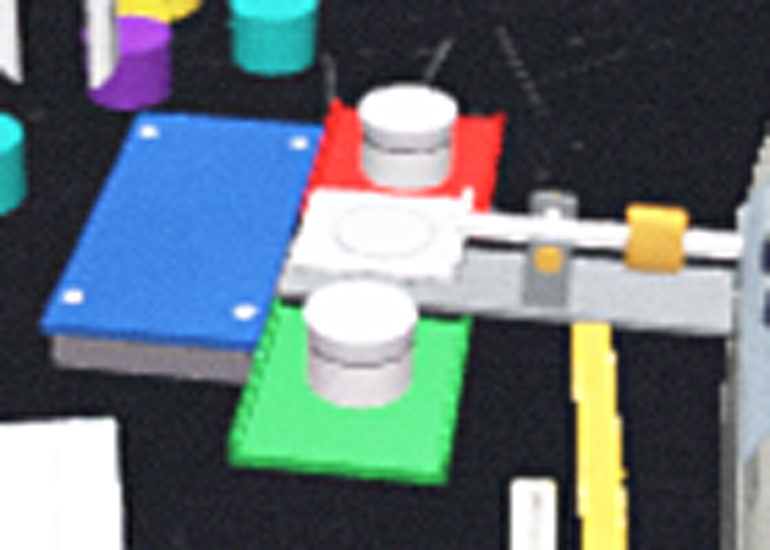

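The last picture shows both tins upright in their trays (red at crop pixel (408,140), green at (361,345)). The pan is back up and the arm is clear of everything.

```bash
python3 -c "
from h import *
print(ticket.hand_in())"
```

```text
the job is handed in; nothing more can be done
None
```

I weighed both tins and put each in its tray, then handed the job in at about 13.6 s of the 62 s allowed. No verdict is reported.

- **First tin (the left one on the deck):** I pushed it onto the pan with the fingers part-open as a cradle and let go. The beam stayed level, so it was empty, and I pushed it off sideways into the green tray.
- **Second tin:** it tipped the pan down, so it was full. I pushed it off into the red tray.

**Last checks:**
- **Tins:** both stand upright, each about 1 mm off its tray's centre in x. In y, the full tin is about 6 mm and the empty one about 7 mm off centre, on the pan side.
- **Balance:** the pan is back up and the arm is clear.
- **Bystanders:** the tape roll, dropper and carton show at the same places in the top picture, within a few pixels of detection noise.

**Disagreements:**
- **False tin:** one top detection reported a third "tin" at the pan, with its surface only 35 mm high. It is the empty pan itself, as the side picture shows.
- **Position of the second tin on the pan:** an early side estimate put it at x = +12 mm. It came from a picture taken while the gripper partly hid the tin. The clear top view gave −8 mm; both are within the 27 mm allowed.

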